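# Square up the serving boards in the corner stand

### The arm

A 6-joint arm with a two-finger parallel gripper is mounted at the origin on the work surface. World frame = base frame: x ahead of the robot, y to its left, z up, the work surface at z = 0. Lengths are in m, angles in rad, forces in N, time in s.
With the tool pointing down it reaches from about 0.3 to 0.95 m from the base axis. Payload 3.1 kg.
Tool frame: the origin (TCP) lies on the centre line of the jaws, within the pads' length; the fingertips stand 22 mm ahead of it and the grasp point (between the pads) lies 3 mm ahead of it; z points along the fingers, y is the line along which they close (so a half turn about z gives the same grasp; the last joint's range is limited). The gripper opens to 85 mm and grips with 20 to 120 N. Pads are 22 mm wide; open, the fingers measure 114 mm over their backs; the gripper's body (76 mm by 85 mm) begins 54 mm behind the grasp point. The pads swing forward as they close: fully open they stand 13 mm farther back than shut.
Start: joints at [1.218, 0.308, 1.634, -0, 1.2, -0.07], TCP at [0.174, 0.6, 0.253] pointing down, gripper open.
Joint ranges: [-3.06, 3.06], [-0.79, 1.96], [0.05, 2.63], [-1.19, 4.34], [0.05, 2.64], [-2.94, 2.94]. Speed limits (rad/s): [2.79, 2.79, 3.14, 3.14, 3.14, 3.14].

### API

Orientations are given as a unit quaternion [w, x, y, z].
In Python, from workcell import arm gives the robot as it stands. The module is installed in compiled form; this text tells all that it offers.
- The arm moves only by the tool send_rows, never from a script. Its argument "increments" is one flat list of numbers, 7 for each row, row after row: the shift along the tool's x, y, z normalised to -1 to 1, where 1 is 800 mm, then the turn, a rotation vector about the tool's x, y, z normalised to -1 to 1, where 1 is pi/2 rad, then the opening, from -1 (shut) to 1 (fully open). A call has exactly 5 rows; each row is the pose to reach, as a shift and turn from the pose commanded when the call began, along the tool's axes at that moment; what a row does not reach only later rows make up. A row lasts 1/10 s, in which the tool goes at most 50 mm and 8.59 degrees, less where a joint would pass 70% of its speed; a pose out of reach is approached as far as the arm can. A call with a number of a shift or a turn outside -1 to 1 is refused whole. A call with a gripper value outside its range is refused whole. The fingers move at their own pace and stop on an object; "grip_force" is the grip in N (left out, the last holds). Time passes only in rows, so rows that repeat a pose let the fingers close, or fill a call up. It gives the time, the measured TCP pose, the force, the opening and the grip force at its end, in the units of the state.
- arm.get_obs(): the state, without advancing time (a new reading comes with each control period).
- arm.camera(name): name is "scene" or "side" or "wrist"; returns (picture, depth): 420x560x3 uint8, blue, green, red; 420x560 float32, m along the optical axis (not along the pixel's ray), 0 where there is no reading.
- arm.camera_info(name): a dict with "fovy" (degrees; the focal length in pixels is half the picture's height over the tangent of half this angle, whatever the lens; pixels are square), "cx", "cy" (the principal point, pixels), "extrinsics" (4x4, takes a point from world to camera coordinates). Camera axes: x right, y down, z forward; pixel columns grow to the right and rows downward; lengths in m; the calibration is good to about 2 mm. A picture is of the moment at which its call begins: read the wrist's pose just before it. camera_info takes no time and is no camera call; for the wrist camera it gives the pose at the moment of the call.
- arm.hand_in(): hands the job in; it is judged then, once.
The state is a dict: "time_s": time; "joint_positions": joint angles; "qd": joint speeds; "tau": joint torques, N m; "ee_pos": TCP position; "eef_rot": TCP orientation; "wrist_force": force on the tool from outside, world axes, zero at the start; "torque": the same for the moment, N m; "gripper_width": finger opening in m; "grasp_force": force on a finger pad.
Only numpy, scipy, OpenCV 4.12 (cv2) and the standard library are available. Lean on these libraries where they do the work, as an engineer would, in place of code of your own. Each camera call takes 0.05 s, during which the arm holds its last target. There are 200 camera calls.

### The job

Lay the loose red board flat on top of the untidy stack in the corner stand and let go of it. Then gently tap the whole stack home from its open sides until all five boards are square, flush with one another and snug against both steel fences; do not press hard on the stand, and leave the press, pot, bowl and spoon where they are.

Things in the scene. Friction and masses are not known exactly. Their poses are not given: they have to be found in the camera images.
- corner (a point): the inside corner of the stand, at the top of its floor, where the inner faces of its two steel fences meet. Seen in this frame, the far fence's inner face is the plane x = 0 (it stands on the +x side, runs along y from 0 to -198 mm) and the side fence's inner face is the plane y = 0 (on the +y side, runs along x from 0 to -148 mm); z is up. The stand's floor is free on the -x and -y sides
- stand: squaring stand screwed to the worktop: a grey floor slab 160 mm (x) by 210 mm (y), 10 mm thick, with two bare steel fences 12 mm thick rising 42 mm above the floor (52 mm above the worktop) along its +x and +y edges. Origin at the centre of its underside; same axes as the corner, which lies at (68, 93, 10) mm
- board1: white plastic serving board, a flat slab 60 mm (its x) by 120 mm (its y), 8 mm thick, about 56 g, number 1 from the bottom of the staggered stack lying on the stand's floor. Origin at the centre of its underside
- board2: green plastic serving board, a flat slab 60 mm (its x) by 120 mm (its y), 8 mm thick, about 56 g, number 2 from the bottom of the staggered stack lying on the stand's floor. Origin at the centre of its underside
- board3: yellow plastic serving board, a flat slab 60 mm (its x) by 120 mm (its y), 8 mm thick, about 56 g, number 3 from the bottom of the staggered stack lying on the stand's floor. Origin at the centre of its underside
- board4: blue plastic serving board, a flat slab 60 mm (its x) by 120 mm (its y), 8 mm thick, about 56 g, number 4 from the bottom of the staggered stack lying on the stand's floor. Origin at the centre of its underside
- board5: red plastic serving board, a flat slab 60 mm (its x) by 120 mm (its y), 8 mm thick, about 56 g, at the start lying alone and flat on the worktop beside the stand. Origin at the centre of its underside
- press: bystander: white plastic pierogi press lying open, 180 mm by 106 mm, 16 mm high; origin at the centre of its underside
- pot: bystander: tiny blue ceramic pinch pot, 64 mm across, 35 mm high; origin at the centre of its underside
- bowl: bystander: stainless steel bowl, 170 mm across the rim, 65 mm high; origin at the centre of its underside
- spoon: bystander: olive-wood spoon, 240 mm long, lying flat along its x; origin near its middle, on the underside
Things that resemble listed ones, but are neither listed nor needed, are in the scene too. Several things have the shape of the board4; the one meant has the colours described above.

How it is judged:
By the outcome, as a careful person would: the job done as asked, in the order asked, and still so for the second after the job is handed in, with the robot touching nothing.
It also fails if it takes over 72 s, if anything falls off the work surface, if the arm or the gripper's body presses on something with over 40 N, if the wrist force passes 120 N, or if a joint passes its speed limit or range.

## Working session

There is one attempt and no reset: what is moved stays moved. The work goes in short steps, Python scripts to look and compute and a tool call to move; the robot and the scene stay as the last step left them, time stands still between calls to the robot, and variables do not carry over. Pictures are saved under pics/ and viewed, at most 12 in all, crops included, and the job is handed in when it is done.

Besides the shell and the picture viewer there is one more tool, called as name(argument=value, ...) on one line, values as JSON. send_rows: Moves the arm, as the interface text tells. Its arguments: {"type":"object","properties":{"increments":{"type":"array"},"grip_force":{"type":"number"}},"required":["increments"]}

```bash
mkdir -p pics; cat > h.py <<'E'
import numpy as np, cv2
from workcell import arm
from scipy.spatial.transform import Rotation as R
def grab(n):
    i=arm.camera_info(n); p,d=arm.camera(n); return p,d,i
def pts(d,i):
    f=d.shape[0]/2/np.tan(np.radians(i['fovy'])/2)
    v,u=np.indices(d.shape); P=np.stack([(u-i['cx'])/f*d,(v-i['cy'])/f*d,d],-1)
    E=np.array(i['extrinsics']); return (P-E[:3,3])@E[:3,:3]
E
python3 - <<'E'
from h import *
o=arm.get_obs(); print({k:np.round(v,3) for k,v in o.items()})
for n in ['scene','side']:
    p,d,i=grab(n); np.savez(n+'0.npz',p=p,d=d,P=pts(d,i)); cv2.imwrite(f'pics/{n}0.png',p); print(n,i)
E
```

```text
{'time_s': np.float64(0.0), 'joint_positions': array([ 1.218,  0.309,  1.635, -0.   ,  1.2  , -0.07 ]), 'qd': array([-0.001,  0.001,  0.001,  0.001,  0.   , -0.002]), 'tau': array([-0.0000e+00, -4.1526e+01, -2.7666e+01, -0.0000e+00,  1.0000e-02,
        0.0000e+00]), 'ee_pos': array([0.174, 0.599, 0.252]), 'eef_rot': array([-0.   ,  0.141,  0.99 , -0.001]), 'wrist_force': array([-0.582,  1.157,  0.917]), 'torque': array([ 0.013, -0.003,  0.019]), 'grasp_force': np.float64(0.0), 'gripper_width': np.float64(0.085)}
scene {'fovy': 49.69724836988134, 'cx': 281.1369742002353, 'cy': 211.5825600232894, 'extrinsics': array([[ 0.31176015,  0.95015983,  0.00137973, -0.17216307],
       [ 0.83268717, -0.27251582, -0.48204481, -0.44105384],
       [-0.45764361,  0.15143125, -0.87614548,  1.35825905],
       [ 0.        ,  0.        ,  0.        ,  1.        ]])}
side {'fovy': 55.89676549085122, 'cx': 280.8486638697472, 'cy': 209.2235553756898, 'extrinsics': array([[-0.9339282 , -0.35648267,  0.02642386,  0.48877818],
       [-0.19332675,  0.44154074, -0.87616582,  0.15761793],
       [ 0.30067072, -0.8233844 , -0.48128499,  0.77483984],
       [ 0.        ,  0.        ,  0.        ,  1.        ]])}
```

View pics/scene0.png

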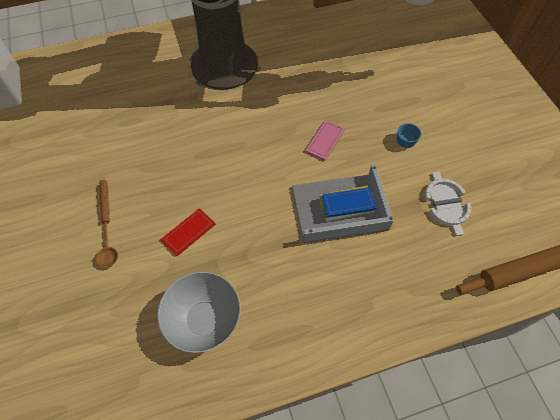

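View pics/side0.png

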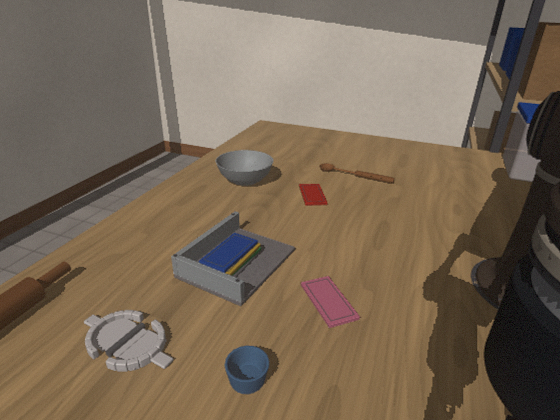

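The scene view shows the stand at about (342,205), with blue, yellow and green boards in it and the corner at about (388,222). The bowl is at (200,312), the spoon at (105,225), the press at (447,203) and the pot at (408,136). The red board could be confused with two things: the red slab at (188,232) and the pink slab at (325,140). I choose the red slab at (188,232); a blue lookalike for board4 isn't on the table in this view, and the blue slab on the stack is the one meant.

```bash
cat >> h.py <<'E'
def mask(p,c):
    h=cv2.cvtColor(p,cv2.COLOR_BGR2HSV); H,S,V=h[...,0],h[...,1],h[...,2]
    return {'red':((H<6)|(H>174))&(S>190)&(V>60),'blue':(H>105)&(H<125)&(S>150)&(V>50),
     'yellow':(H>22)&(H<33)&(S>150)&(V>70),'green':(H>40)&(H<85)&(S>80),'pink':((H>160)|(H<3))&(S<170)&(S>70)&(V>120)}[c]
def rect(xy):
    c,s,a=cv2.minAreaRect(xy.astype(np.float32)*1000)
    if s[0]>s[1]: s=s[::-1]; a+=90
    a=(a+90)%180-90   # a: direction of short side
    return np.round(c,1),np.round(s,1),round(a,2)
E
python3 - <<'E'
from h import *
for n in ['scene','side']:
    z=np.load(n+'0.npz'); p,P=z['p'],z['P']
    for c in ['red','blue','yellow','green','pink']:
        m=mask(p,c).astype(np.uint8); k,l,st,ce=cv2.connectedComponentsWithStats(m)
        for j in range(1,k):
            if st[j,4]<60: continue
            Q=P[l==j]; zz=np.median(Q[:,2]); print(n,c,ce[j].round(),st[j,4],'z pct',np.percentile(Q[:,2],[10,50,90]).round(4),*rect(Q[abs(Q[:,2]-zz)<.003][:,:2]))
    Q=P.reshape(-1,3); s=(Q[:,0]>.3)&(Q[:,0]<.75)&(Q[:,1]>.1)&(Q[:,1]<.55)
    for a,b in [(.005,.014),(.047,.058)]:
        T=Q[s&(Q[:,2]>a)&(Q[:,2]<b)]; print(n,a,len(T),T.min(0).round(3),T.max(0).round(3), rect(T[:,:2]),np.median(T[:,2]))
z=np.load('scene0.npz'); 
c=cv2.resize(z['p'][165:260,150:410],None,fx=3,fy=3,interpolation=cv2.INTER_CUBIC); cv2.imwrite('pics/crop0.png',c)
E
```

```text
scene red [188. 232.] 971 z pct [0.006  0.0084 0.0108] [ 516.3 -221.9] [ 62.5 118.2] 27.47
scene blue [349. 202.] 1000 z pct [0.0403 0.0426 0.045 ] [576.7 162.3] [ 61.8 119.3] -7.44
scene pink [325. 139.] 814 z pct [0.0062 0.0087 0.0111] [361.9 186.8] [ 60.7 121.2] 41.98
scene 0.005 3503 [0.301 0.1   0.005] [0.748 0.549 0.014] (array([524.1, 324.2]), array([446.4, 448.4]), -0.18) 0.009025606415519508
scene 0.047 645 [0.502 0.1   0.047] [0.663 0.261 0.058] (array([572.4, 181.2]), array([140.2, 163.2]), 80.96) 0.052342550521286765
side red [315. 194.] 77 z pct [0.0062 0.0071 0.0083] [ 512.8 -222.3] [38.2 89.6] 26.32
side blue [515.  38.] 163 z pct [0.2721 0.3419 0.3659] [  -78.1 -1551.4] [ 39.6 264.4] 0.49
side blue [528. 110.] 220 z pct [0.193  0.1987 0.1997] [ -36.1 -674.6] [ 54.4 206.2] -6.46
side blue [228. 250.] 492 z pct [0.0406 0.0416 0.0425] [575.1 160.3] [ 43.1 100.1] -8.72
side blue [225. 260.] 149 z pct [0.0405 0.0415 0.0425] [572.9 163.9] [ 57.8 119.2] -9.92
side pink [329. 302.] 1500 z pct [0.006  0.0076 0.0087] [359.9 186. ] [ 61.  122.1] 42.48
side 0.005 5823 [0.3   0.1   0.005] [0.727 0.455 0.014] (array([509.5, 289.4]), array([347.3, 400.3]), -18.73) 0.007864685472375616
side 0.047 742 [0.5   0.101 0.047] [0.66  0.26  0.054] (array([571.1, 180.5]), array([140.7, 161.7]), 81.36) 0.051232022720520916
```

View pics/crop0.png

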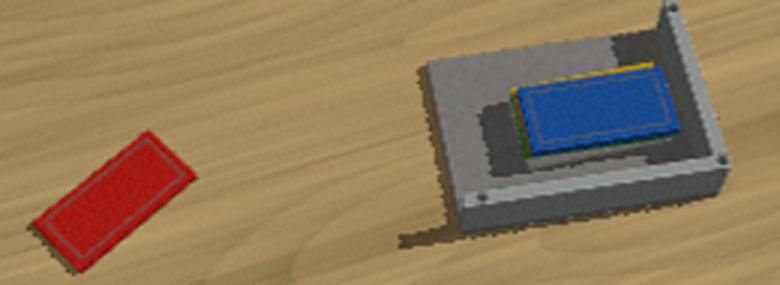

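The crop confirms the choice: the red slab is at crop (115,200), the stack of blue over yellow, green and white is at (595,110), and the far fence runs along the bottom. Next I fit the stand.

```bash
cat >> h.py <<'E'
def stand(P,c0=(.572,.15),yaw=np.radians(-8)):
    Q=P.reshape(-1,3); Q=Q[(abs(Q[:,2]-.0515)<.005)&(np.hypot(Q[:,0]-c0[0],Q[:,1]-c0[1])<.17)][:,:2]
    for _ in range(4):
        u=np.array([np.cos(yaw),np.sin(yaw)]); w=np.array([-u[1],u[0]])
        a,b=Q@u,Q@w; xo=np.percentile(a,99); yo=np.percentile(b,99)
        F=Q[(a>xo-.016)&(b<yo-.02)]; S=Q[(b>yo-.016)&(a<xo-.02)]
        fv=cv2.fitLine(F.astype(np.float32),cv2.DIST_HUBER,0,1e-4,1e-4).ravel(); sv=cv2.fitLine(S.astype(np.float32),cv2.DIST_HUBER,0,1e-4,1e-4).ravel()
        d=fv[:2]*np.sign(fv[1]); yf=np.arctan2(-d[0],d[1]); d=sv[:2]*np.sign(sv[0]); ys=np.arctan2(d[1],d[0]); yaw=(2*yf+ys)/3
    u=np.array([np.cos(yaw),np.sin(yaw)]); w=np.array([-u[1],u[0]])
    cx=np.median(F@u)-.006; cy=np.median(S@w)-.006
    return cx*u+cy*w,yaw,dict(yf=np.degrees(yf).round(2),ys=np.degrees(ys).round(2),wf=np.ptp(np.percentile(F@u,[3,97])).round(4),ws=np.ptp(np.percentile(S@w,[3,97])).round(4),ex=np.ptp(Q@u).round(3),ey=np.ptp(Q@w).round(3),n=(len(F),len(S)))
E
python3 - <<'E'
from h import *
for n in ['scene','side']:
    print(n,stand(np.load(n+'0.npz')['P']))
E
```

```text
scene (array([0.64938165, 0.2259959 ]), np.float32(-0.1523609), {'yf': np.float32(-8.75), 'ys': np.float32(-8.69), 'wf': np.float64(0.0125), 'ws': np.float64(0.0119), 'ex': np.float64(0.163), 'ey': np.float64(0.211), 'n': (453, 284)})
side (array([0.64418508, 0.2296158 ]), np.float32(-0.14623182), {'yf': np.float32(-8.76), 'ys': np.float32(-7.61), 'wf': np.float64(0.0127), 'ws': np.float64(0.0118), 'ex': np.float64(0.161), 'ey': np.float64(0.211), 'n': (376, 435)})
```

```bash
cat >> h.py <<'E'
def go(x,y,z,ya,o=None):
    """increments to TCP (x,y,z), tool straight down, tool y at ya deg"""
    o=o or arm.get_obs(); w,a,b,c=o['eef_rot']; r=R.from_quat([a,b,c,w])
    t=np.radians(ya); Y=[np.cos(t),np.sin(t),0]; Z=[0,0,-1]; X=np.cross(Y,Z)
    g=R.from_matrix(np.array([X,Y,Z]).T)
    s=r.inv().apply(np.array([x,y,z])-o['ee_pos'])/.8; v=(r.inv()*g).as_rotvec()/(np.pi/2)
    print('inc',np.round(s,4),np.round(v,4),'| pos',o['ee_pos'].round(4),'t',round(float(o['time_s']),2))
C0=np.array([.6475,.2270]); YS=np.radians(-8.7)
def st(a,b,C=C0):
    "stand-frame mm -> world"
    u=np.array([np.cos(YS),np.sin(YS)]); return C+(a*u+b*np.array([-u[1],u[0]]))/1000
E
python3 -c "
from h import *
go(.50,.15,.32,27.5)"
```

```text
inc [-0.5479 -0.4261 -0.084 ] [-1.300e-03  5.000e-04  5.144e-01] | pos [0.1742 0.5995 0.2522] t 0.1
```

send_rows(increments=[-0.548,-0.426,-0.084,0,0,0.514,1,-0.548,-0.426,-0.084,0,0,0.514,1,-0.548,-0.426,-0.084,0,0,0.514,1,-0.548,-0.426,-0.084,0,0,0.514,1,-0.548,-0.426,-0.084,0,0,0.514,1])

```text
time_s: 0.6
ee_pos: [0.3206, 0.3973, 0.2831]
eef_rot: [0.0, 0.496, 0.868, -0.0]
wrist_force: [1.1, 0.8, -0.3]
gripper_width: 0.0854
grasp_force: 0.0
```

```bash
python3 -c "
from h import *
go(.50,.15,.32,27.5)"
```

```text
inc [-0.3802  0.0362 -0.0461] [-0.0003  0.0002  0.0334] | pos [0.3206 0.3973 0.2831] t 0.6
```

send_rows(increments=[-0.38,0.036,-0.046,0,0,0.0334,1,-0.38,0.036,-0.046,0,0,0.0334,1,-0.38,0.036,-0.046,0,0,0.0334,1,-0.38,0.036,-0.046,0,0,0.0334,1,-0.38,0.036,-0.046,0,0,0.0334,1])

```text
time_s: 1.1
ee_pos: [0.4674, 0.1971, 0.3132]
eef_rot: [-0.0, 0.516, 0.856, -0.0]
wrist_force: [0.6, 1.6, -0.5]
gripper_width: 0.0855
grasp_force: 0.0
```

send_rows(increments=[-0.07,0,0,0,0,0,1,-0.07,0,0,0,0,0,1,-0.07,0,0,0,0,0,1,-0.07,0,0,0,0,0,1,-0.07,0,0,0,0,0,1])

```text
time_s: 1.6
ee_pos: [0.492, 0.1508, 0.3128]
eef_rot: [-0.001, 0.516, 0.857, -0.0]
wrist_force: [-0.2, 0.7, -0.3]
gripper_width: 0.0853
grasp_force: 0.0
```

```bash
python3 - <<'E'
from h import *
p,d,i=grab('wrist'); P=pts(d,i); np.savez('w1.npz',p=p,d=d,P=P); cv2.imwrite('pics/w1.png',p)
print(i['fovy'],np.array(i['extrinsics']).round(3).tolist())
print(stand(P))
go(.516,-.222,.14,27.5)
E
```

```text
63.25319121378324 [[0.883, 0.469, -0.0, -0.505], [0.449, -0.847, 0.285, -0.147], [0.133, -0.252, -0.959, 0.409], [0.0, 0.0, 0.0, 1.0]]
(array([0.64510957, 0.22570891]), np.float32(-0.15006064), {'yf': np.float32(-8.57), 'ys': np.float32(-8.66), 'wf': np.float64(0.0117), 'ws': np.float64(0.0115), 'ex': np.float64(0.16), 'ey': np.float64(0.21), 'n': (1735, 1482)})
inc [-0.4258 -0.192   0.2161] [-0.0003 -0.0003  0.005 ] | pos [0.4921 0.1509 0.313 ] t 1.65
```

View pics/w1.png

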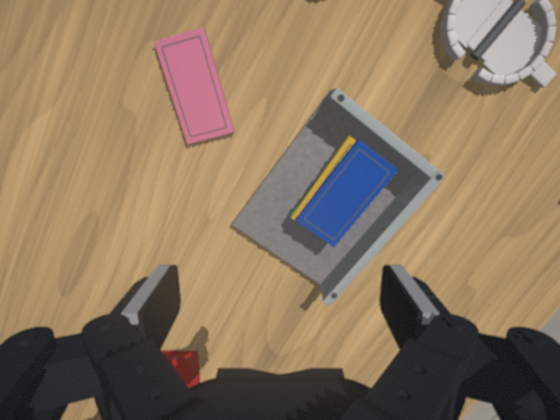

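The wrist view shows the stack at (345,190), blue above yellow, well clear of the fences. The corner is at about (433,178) and the red board peeks out at (180,368).

send_rows(increments=[-0.426,-0.192,0.2,0,0,0.005,1,-0.426,-0.192,0.2,0,0,0.005,1,-0.426,-0.192,0.2,0,0,0.005,1,-0.426,-0.192,0.2,0,0,0.005,1,-0.426,-0.192,0.2,0,0,0.005,1])

```text
time_s: 2.15
ee_pos: [0.5073, -0.08, 0.2144]
eef_rot: [0.0, 0.519, 0.855, 0.0]
wrist_force: [1.2, -0.1, 0.6]
gripper_width: 0.0854
grasp_force: 0.0
```

```bash
python3 - <<'E'
from h import *
z=np.load('w1.npz'); p,P=z['p'],z['P']
u=np.array([np.cos(YS),np.sin(YS)]); w=np.array([-u[1],u[0]])
for c in ['blue','yellow','green']:
    m=mask(p,c); m[260:]=0; Q=P[m]; zz=np.median(Q[:,2]); r=rect(Q[abs(Q[:,2]-zz)<.004][:,:2]); d=r[0]/1000-[.646,.2265]
    print(c,zz,*r,'stand mm',(d@u*1000).round(1),(d@w*1000).round(1))
go(.516,-.222,.16,27.5)
E
```

```text
blue 0.0426739849216911 [574.5 162. ] [ 59.3 118.2] -8.16 stand mm -60.9 -74.6
yellow 0.03456236489584394 [541.5 182.7] [ 0.5 12.5] -26.84 stand mm -96.7 -59.1
green 0.025753360138095233 [531.6 114.7] [ 1.6 15.8] -5.86 stand mm -96.2 -127.8
inc [-0.1624 -0.0724  0.068 ] [0.0006 0.0003 0.0003] | pos [ 0.5073 -0.08    0.2144] t 2.15
```

send_rows(increments=[-0.162,-0.072,0.068,0,0,0,1,-0.162,-0.072,0.068,0,0,0,1,-0.162,-0.072,0.068,0,0,0,1,-0.162,-0.072,0.068,0,0,0,1,-0.162,-0.072,0.068,0,0,0,1])

```text
time_s: 2.65
ee_pos: [0.5154, -0.2211, 0.1596]
eef_rot: [-0.001, 0.52, 0.854, 0.0]
wrist_force: [-0.3, -0.0, -0.4]
gripper_width: 0.085
grasp_force: 0.0
```

```bash
python3 - <<'E'
from h import *
p,d,i=grab('wrist'); P=pts(d,i); 
m=mask(p,'red'); Q=P[m]; v,u=np.nonzero(m); print(v.min(),v.max(),u.min(),u.max(),np.median(Q[:,2])); r=rect(Q[abs(Q[:,2]-np.median(Q[:,2]))<.004][:,:2]); print(r)
cv2.imwrite('pics/w2.png',p)
go(.516,-.222,.03,27.5)
E
```

```text
128 240 261 315 0.008285615977602722
(array([ 523.3, -203.9]), array([40.5, 90. ]), -3.8)
inc [-0.0023 -0.0006  0.1628] [-0.0001 -0.0008 -0.0011] | pos [ 0.5157 -0.2203  0.1602] t 2.7
```

View pics/w2.png

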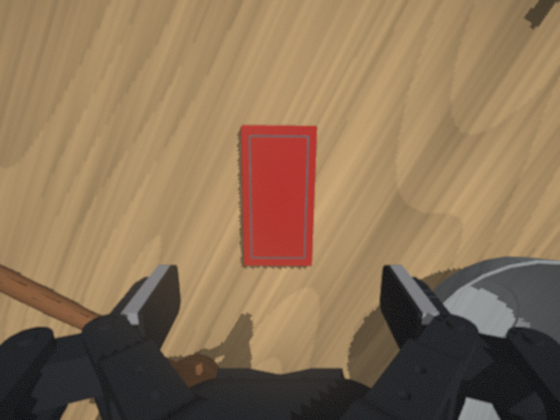

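The red board spans (242–316, 126–267), is aligned with the jaws and centred at column 279. The bowl is at lower right and the spoon at lower left, so I check their clearance.

```bash
python3 - <<'E'
from h import *
p,d,i=grab('wrist'); P=pts(d,i); h=cv2.cvtColor(p,cv2.COLOR_BGR2HSV)
m=((h[...,0]<6)|(h[...,0]>174))&(h[...,1]>150); m[:100]=0; m[290:]=0; m[:,:200]=0; m[:,350:]=0; Q=P[m&(abs(P[...,2]-.008)<.004)]; print(rect(Q[:,:2]),len(Q))
Ps=np.load('scene0.npz')['P'].reshape(-1,3)
B=Ps[(Ps[:,2]>.055)&(Ps[:,2]<.07)&(Ps[:,1]<0)&(Ps[:,1]>-.45)&(Ps[:,0]>.55)][:,:2]
print('bowl',cv2.minEnclosingCircle(B.astype(np.float32)))
E
```

```text
(array([ 514.7, -223. ]), array([ 59.1, 119.5]), 26.77) 8814
bowl ((0.7321778535842896, -0.23571160435676575), 0.08525674045085907)
```

```bash
python3 - <<'E'
from h import *
o=arm.get_obs(); p,d,i=grab('wrist'); P=pts(d,i)
for c0,c1 in [(120,185),(375,440)]:
    Q=P[262:330,c0:c1].reshape(-1,3); Q=Q[(Q[:,2]>.05)&(Q[:,2]<.25)]; print(len(Q),(np.percentile(Q[:,2],[0,2,10,50])-o['ee_pos'][2]).round(4))
go(.515,-.2225,.03,27)
E
```

```text
3110 [-0.0093 -0.0064 -0.0015  0.0137]
3129 [-0.1105 -0.0067 -0.0016  0.0136]
inc [-0.0024 -0.003   0.1637] [0.0004 0.0001 0.0055] | pos [ 0.5161 -0.2197  0.161 ] t 2.8
```

send_rows(increments=[-0.0024,-0.003,0.06,0,0,0.0055,1,-0.0024,-0.003,0.11,0,0,0.0055,1,-0.0024,-0.003,0.15,0,0,0.0055,1,-0.0024,-0.003,0.164,0,0,0.0055,1,-0.0024,-0.003,0.164,0,0,0.0055,1])

```text
time_s: 3.3
ee_pos: [0.5136, -0.2224, 0.0282]
eef_rot: [-0.002, 0.523, 0.853, -0.0]
wrist_force: [-0.3, 0.5, 0.0]
gripper_width: 0.0854
grasp_force: 0.0
```

```bash
python3 - <<'E'
from h import *
go(.515,-.2225,.018,27)
E
```

```text
inc [-0.0009  0.0015  0.0128] [-0.0011 -0.0017 -0.0001] | pos [ 0.5136 -0.2224  0.0282] t 3.3
```

Descend, then close gently in stages (60 mm is an opening value of about 0.41).

send_rows(increments=[0,0.001,0.0125,0,0,0,1,0,0.001,0.0125,0,0,0,0.8,0,0.001,0.0125,0,0,0,0.6,0,0.001,0.0125,0,0,0,0.5,0,0.001,0.0125,0,0,0,0.5], grip_force=25)

```text
time_s: 3.8
ee_pos: [0.5157, -0.2243, 0.0201]
eef_rot: [0.001, 0.524, 0.852, 0.0]
wrist_force: [0.5, -0.3, 0.1]
gripper_width: 0.0636
grasp_force: 0.0
```

send_rows(increments=[0,0,0,0,0,0,0.4,0,0,0,0,0,0,0.35,0,0,0,0,0,0,0.3,0,0,0,0,0,0,0.3,0,0,0,0,0,0,0.3])

```text
time_s: 4.3
ee_pos: [0.5155, -0.2243, 0.0201]
eef_rot: [0.0, 0.523, 0.852, -0.0]
wrist_force: [-1.2, 0.5, 6.0]
gripper_width: 0.059
grasp_force: 26.9
```

```bash
sed -i 's/^C0=.*/C0=np.array([.6460,.2265]); YS=np.radians(-8.65)/' h.py; python3 - <<'E'
from h import *
print(st(-62,-75))
go(*st(-62,-75),.15,-8.65)
E
```

```text
[0.57342536 0.16167777]
inc [ 0.3975  0.2826 -0.1626] [0.0004 0.0004 0.3947] | pos [ 0.5155 -0.2243  0.0201] t 4.3
```

send_rows(increments=[0,0,-0.02,0,0,0,0.3,0,0,-0.05,0,0,0,0.3,0,0,-0.09,0,0,0,0.3,0,0,-0.13,0,0,0,0.3,0,0,-0.16,0,0,0,0.3])

```text
time_s: 4.8
ee_pos: [0.5157, -0.2242, 0.15]
eef_rot: [0.001, 0.523, 0.852, 0.0]
wrist_force: [-0.3, 0.1, -0.8]
gripper_width: 0.0591
grasp_force: 27.6
```

```bash
python3 - <<'E'
from h import *
go(*st(-62,-75),.15,-8.65)
o=arm.get_obs(); print(o['gripper_width'],o['grasp_force'],o['wrist_force'])
E
```

```text
inc [ 0.3977  0.2824 -0.0004] [0.0013 0.001  0.3947] | pos [ 0.5157 -0.2242  0.15  ] t 4.8
0.0591061566933665 27.628687620162964 [-0.30076832  0.09173222 -0.76081676]
```

send_rows(increments=[0.02,0.014,0,0,0,0.02,0.3,0.06,0.042,0,0,0,0.06,0.3,0.1,0.071,0,0,0,0.1,0.3,0.14,0.1,0,0,0,0.14,0.3,0.18,0.128,0,0,0,0.18,0.3])

```text
time_s: 5.3
ee_pos: [0.5413, -0.0478, 0.148]
eef_rot: [0.0, 0.639, 0.769, 0.0]
wrist_force: [0.4, 0.8, -0.2]
gripper_width: 0.0589
grasp_force: 27.6
```

```bash
python3 - <<'E'
from h import *
go(*st(-62,-75),.15,-8.65)
E
```

```text
inc [ 0.2501  0.0871 -0.0025] [0.0005 0.     0.2127] | pos [ 0.5413 -0.0478  0.148 ] t 5.3
```

send_rows(increments=[0.05,0.017,0,0,0,0.05,0.3,0.1,0.035,0,0,0,0.1,0.3,0.15,0.052,0,0,0,0.15,0.3,0.2,0.07,0,0,0,0.19,0.3,0.24,0.083,0,0,0,0.207,0.3])

```text
time_s: 5.8
ee_pos: [0.5711, 0.1542, 0.148]
eef_rot: [0.0, 0.755, 0.656, 0.001]
wrist_force: [0.2, 0.3, -0.5]
gripper_width: 0.0587
grasp_force: 27.6
```

```bash
python3 - <<'E'
from h import *
p,d,i=grab('wrist'); cv2.imwrite('pics/w3.png',p)
go(*st(-62,-75),.15,-8.65)
E
```

```text
inc [ 0.004   0.0014 -0.002 ] [ 0.0013 -0.0033  0.008 ] | pos [0.5719 0.1587 0.1484] t 5.85
```

View pics/w3.png

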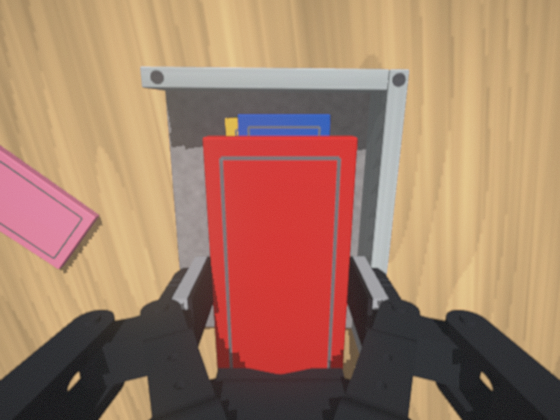

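The board is gripped squarely at (205–355, 137–370). The side fence is at the top, the far fence on the right, and the blue board lies below it.

send_rows(increments=[0.002,0.001,0.03,0,0,0.008,0.3,0.002,0.001,0.06,0,0,0.008,0.3,0.002,0.001,0.085,0,0,0.008,0.3,0.002,0.001,0.098,0,0,0.008,0.3,0.002,0.001,0.1,0,0,0.008,0.3])

```text
time_s: 6.35
ee_pos: [0.5707, 0.1528, 0.066]
eef_rot: [-0.001, 0.759, 0.652, -0.001]
wrist_force: [0.2, 0.1, -0.6]
gripper_width: 0.0589
grasp_force: 27.6
```

```bash
python3 - <<'E'
from h import *
go(*st(-62,-75),.0635,-8.65)
E
```

```text
inc [0.0114 0.0017 0.0031] [-0.0019  0.0007 -0.0003] | pos [0.5707 0.1528 0.066 ] t 6.35
```

send_rows(increments=[0.005,0.001,0,0,0,0,0.3,0.008,0.001,0,0,0,0,0.3,0.008,0.001,0.003,0,0,0,0.3,0.008,0.001,0.003,0,0,0,0.3,0.008,0.001,0.003,0,0,0,0.3])

```text
time_s: 6.85
ee_pos: [0.574, 0.1595, 0.0652]
eef_rot: [0.0, 0.759, 0.652, 0.0]
wrist_force: [-0.0, -0.4, -0.5]
gripper_width: 0.0589
grasp_force: 27.6
```

```bash
python3 - <<'E'
from h import *
go(*st(-62,-75),.0635,-8.65); print(arm.get_obs()['wrist_force'])
E
```

```text
inc [ 0.0025 -0.0011  0.0021] [ 0.0003 -0.0001 -0.0002] | pos [0.574  0.1595 0.0652] t 6.85
[-0.03666658 -0.41548242 -0.54450215]
```

Creep down until contact.

send_rows(increments=[0,0,0.001,0,0,0,0.3,0,0,0.0015,0,0,0,0.3,0,0,0.002,0,0,0,0.3,0,0,0.0025,0,0,0,0.3,0,0,0.0025,0,0,0,0.3])

```text
time_s: 7.35
ee_pos: [0.5737, 0.1594, 0.0627]
eef_rot: [-0.0, 0.759, 0.652, -0.0]
wrist_force: [0.2, 0.4, -1.0]
gripper_width: 0.0591
grasp_force: 27.6
```

send_rows(increments=[0,0,0.001,0,0,0,0.3,0,0,0.001,0,0,0,0.3,0,0,0.0015,0,0,0,0.3,0,0,0.0015,0,0,0,0.3,0,0,0.0015,0,0,0,0.3])

```text
time_s: 7.85
ee_pos: [0.574, 0.1595, 0.0621]
eef_rot: [0.0, 0.759, 0.652, 0.0]
wrist_force: [-1.2, -0.2, 3.9]
gripper_width: 0.0586
grasp_force: 28.1
```

send_rows(increments=[0,0,0,0,0,0,0.42,0,0,0,0,0,0,0.5,0,0,0,0,0,0,0.55,0,0,0,0,0,0,0.6,0,0,0,0,0,0,0.6])

```text
time_s: 8.35
ee_pos: [0.5737, 0.1595, 0.0615]
eef_rot: [-0.0, 0.759, 0.652, -0.0]
wrist_force: [-0.2, -0.8, 0.0]
gripper_width: 0.0682
grasp_force: 0.0
```

send_rows(increments=[0,0,-0.01,0,0,0,0.6,0,0,-0.04,0,0,0,0.6,0,0,-0.09,0,0,0,0.6,0,0,-0.14,0,0,0,0.6,0,0,-0.18,0,0,0,0.6])

```text
time_s: 8.85
ee_pos: [0.5746, 0.1596, 0.2088]
eef_rot: [0.001, 0.759, 0.652, 0.001]
wrist_force: [0.1, 0.1, 0.4]
gripper_width: 0.0684
grasp_force: 0.0
```

send_rows(increments=[0,0,-0.05,0,0,0,0.6,-0.06,0,-0.1,0,0,0,0.6,-0.12,0,-0.12,0,0,0,0.6,-0.12,0,-0.12,0,0,0,0.6,-0.12,0,-0.12,0,0,0,0.6])

```text
time_s: 9.35
ee_pos: [0.5598, 0.0631, 0.3036]
eef_rot: [0.001, 0.76, 0.65, 0.001]
wrist_force: [-0.4, 0.4, 0.6]
gripper_width: 0.0679
grasp_force: 0.0
```

```bash
cat >> h.py <<'E'
def look(name):
    p,d,i=grab('wrist'); P=pts(d,i); cv2.imwrite(f'pics/{name}.png',p)
    c,y,q=stand(P); print('corner',c.round(4),np.degrees(y).round(2),q)
    u=np.array([np.cos(y),np.sin(y)]); w=np.array([-u[1],u[0]])
    for h in (18,26,34,42,50):
        m=(abs(P[...,2]*1000-h)<3.); Q=P[m][:,:2]-c; a,b=Q@u*1000,Q@w*1000
        k=(a<-1.5)&(a>-135)&(b<-1.5)&(b>-185); 
        if k.sum()<30: print(h,'few'); continue
        r=rect(np.c_[a[k],b[k]]/1000); print(h,k.sum(),'x',np.percentile(a[k],[.5,99.5]).round(1),'y',np.percentile(b[k],[.5,99.5]).round(1),r)
    return p,P,c,y
E
python3 - <<'E'
from h import *
look('w4'); print(arm.get_obs()['ee_pos'])
E
```

```text
corner [0.6421 0.1997] -8.58 {'yf': np.float32(-8.59), 'ys': np.float32(-8.55), 'wf': np.float64(0.0115), 'ws': np.float64(0.0083), 'ex': np.float64(0.104), 'ey': np.float64(0.196), 'n': (2000, 620)}
18 few
26 few
34 538 x [-99.9 -92.6] y [-109.    -1.9] (array([-94.7, -55.8]), array([  7.4, 108.6]), 2.38)
42 few
50 6342 x [-91.1 -31.8] y [-108.8   -2.2] (array([-61.4, -55.2]), array([ 60.2, 107.6]), -0.08)
[0.55930669 0.06430227 0.30214753]
```

View pics/w4.png

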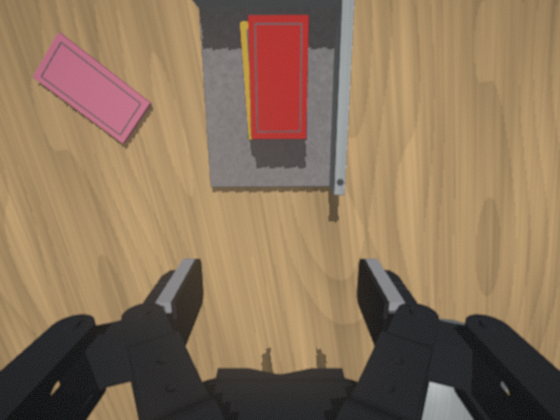

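The red board lies square on top at (278,77), with the yellow board's edge sticking out on the open side. Next I turn for the +x tap, with both fingers along the 120 mm side.

```bash
python3 - <<'E'
from h import *
go(*st(-130,-75),.12,81.35)
E
```

```text
inc [ 0.1225 -0.0864  0.2278] [ 1.0000e-03 -1.0000e-04 -1.0016e+00] | pos [0.5593 0.0643 0.3021] t 9.4
```

send_rows(increments=[0.122,-0.086,0.05,0,0,-1,0.6,0.122,-0.086,0.05,0,0,-1,0.6,0.122,-0.086,0.1,0,0,-1,0.6,0.122,-0.086,0.1,0,0,-1,0.6,0.122,-0.086,0.1,0,0,-1,0.6])

```text
time_s: 9.9
ee_pos: [0.5023, 0.1736, 0.2173]
eef_rot: [-0.003, 0.463, 0.886, -0.002]
wrist_force: [-1.2, 0.1, 0.3]
gripper_width: 0.0686
grasp_force: 0.0
```

```bash
python3 - <<'E'
from h import *
go(*st(-130,-75),.12,81.35)
E
```

```text
inc [-0.0049  0.0037  0.1216] [-0.0035 -0.0042 -0.5165] | pos [0.5023 0.1736 0.2173] t 9.9
```

send_rows(increments=[-0.005,0.004,0.04,-0.003,-0.004,-0.516,0.6,-0.005,0.004,0.08,-0.003,-0.004,-0.516,0.6,-0.005,0.004,0.12,-0.003,-0.004,-0.516,0.6,-0.005,0.004,0.12,-0.003,-0.004,-0.516,0.6,-0.005,0.004,0.12,-0.003,-0.004,-0.516,0.6])

```text
time_s: 10.4
ee_pos: [0.508, 0.171, 0.1221]
eef_rot: [0.0, 0.107, 0.994, -0.0]
wrist_force: [0.5, 0.5, 0.5]
gripper_width: 0.068
grasp_force: 0.0
```

```bash
python3 - <<'E'
from h import *
go(*st(-130,-75),.06,81.35)
E
```

```text
inc [0.0025 0.0006 0.0776] [-0.0003  0.0002 -0.0405] | pos [0.508  0.171  0.1221] t 10.4
```

send_rows(increments=[0.002,0,0,0,0,-0.04,0.6,0.002,0,0.03,0,0,-0.04,0.6,0.002,0,0.07,0,0,-0.04,0.6,0.002,0,0.1,0,0,-0.04,0.6,0.002,0,0.105,0,0,-0.04,0.6])

```text
time_s: 10.9
ee_pos: [0.5054, 0.1707, 0.0372]
eef_rot: [-0.001, 0.079, 0.997, -0.001]
wrist_force: [-0.3, -0.3, -1.1]
gripper_width: 0.0685
grasp_force: 0.0
```

```bash
python3 - <<'E'
from h import *
go(*st(-130,-75),.025,81.35)
E
```

```text
inc [-0.0007  0.0016  0.0152] [-0.0011 -0.0014 -0.0046] | pos [0.5054 0.1707 0.0372] t 10.9
```

Touch the floor gently to find the tip height.

send_rows(increments=[0,0,0.006,0,0,-0.004,0.6,0,0,0.009,0,0,-0.004,0.6,0,0,0.011,0,0,-0.004,0.6,0,0,0.0125,0,0,-0.004,0.6,0,0,0.0125,0,0,-0.004,0.6])

```text
time_s: 11.4
ee_pos: [0.5106, 0.1704, 0.0324]
eef_rot: [0.004, 0.077, 0.997, 0.001]
wrist_force: [0.2, 0.1, -0.3]
gripper_width: 0.0683
grasp_force: 0.0
```

send_rows(increments=[0,0,0.001,0,0,0,0.6,0,0,0.001,0,0,0,0.6,0,0,0.002,0,0,0,0.6,0,0,0.002,0,0,0,0.6,0,0,0.002,0,0,0,0.6])

```text
time_s: 11.9
ee_pos: [0.51, 0.1703, 0.03]
eef_rot: [0.003, 0.077, 0.997, 0.0]
wrist_force: [0.1, -0.5, 0.2]
gripper_width: 0.0685
grasp_force: 0.0
```

```bash
python3 - <<'E'
from h import *
go(*st(-130,-75),.025,81.35)
E
```

```text
inc [0.0051 0.0013 0.0062] [ 0.0009  0.0044 -0.0014] | pos [0.51   0.1703 0.03  ] t 11.9
```

send_rows(increments=[0.002,0.001,0.002,0.001,0.004,-0.001,0.6,0.003,0.001,0.004,0.001,0.004,-0.001,0.6,0.003,0.001,0.006,0.001,0.004,-0.001,0.6,0.003,0.001,0.006,0.001,0.004,-0.001,0.6,0.003,0.001,0.006,0.001,0.004,-0.001,0.6])

```text
time_s: 12.4
ee_pos: [0.5078, 0.1715, 0.0251]
eef_rot: [0.0, 0.076, 0.997, -0.0]
wrist_force: [-0.9, 0.1, -0.1]
gripper_width: 0.0684
grasp_force: 0.0
```

send_rows(increments=[0,0,0.0005,0,0,0,0.6,0,0,0.001,0,0,0,0.6,0,0,0.0015,0,0,0,0.6,0,0,0.0015,0,0,0,0.6,0,0,0.0015,0,0,0,0.6])

```text
time_s: 12.9
ee_pos: [0.5079, 0.1715, 0.0248]
eef_rot: [0.0, 0.076, 0.997, -0.0]
wrist_force: [-1.7, -0.8, 6.3]
gripper_width: 0.0681
grasp_force: 3.2
```

send_rows(increments=[0,0,0.0005,0,0,0,0.6,0,0,0.001,0,0,0,0.6,0,0,0.0015,0,0,0,0.6,0,0,0.0015,0,0,0,0.6,0,0,0.0015,0,0,0,0.6])

```text
time_s: 13.4
ee_pos: [0.5079, 0.1715, 0.0248]
eef_rot: [-0.0, 0.076, 0.997, -0.0]
wrist_force: [-4.7, -2.1, 14.9]
gripper_width: 0.0684
grasp_force: 7.3
```

Floor contact is at z ≈ 0.0248, so I rise about 1 mm clear of it and advance.

send_rows(increments=[0,0,-0.0043,0,0,0,0.6,0,0,-0.0043,0,0,0,0.6,-0.004,0,-0.0043,0,0,0,0.6,-0.008,0,-0.0043,0,0,0,0.6,-0.012,0,-0.0043,0,0,0,0.6])

```text
time_s: 13.9
ee_pos: [0.5175, 0.1699, 0.0259]
eef_rot: [0.0, 0.076, 0.997, -0.0]
wrist_force: [-0.4, -0.5, -0.5]
gripper_width: 0.0686
grasp_force: 0.0
```

send_rows(increments=[-0.0025,0,0,0,0,0,0.6,-0.005,0,0,0,0,0,0.6,-0.0075,0,0,0,0,0,0.6,-0.01,0,0,0,0,0,0.6,-0.0125,0,0,0,0,0,0.6])

```text
time_s: 14.4
ee_pos: [0.5271, 0.1685, 0.0262]
eef_rot: [0.0, 0.076, 0.997, -0.0]
wrist_force: [-0.4, 0.4, 0.0]
gripper_width: 0.0683
grasp_force: 0.2
```

send_rows(increments=[-0.0025,0,0,0,0,0,0.6,-0.005,0,0,0,0,0,0.6,-0.0075,0,0,0,0,0,0.6,-0.01,0,0,0,0,0,0.6,-0.0125,0,0,0,0,0,0.6])

```text
time_s: 14.9
ee_pos: [0.5371, 0.167, 0.0262]
eef_rot: [0.0, 0.076, 0.997, -0.0]
wrist_force: [-0.5, 0.4, 0.8]
gripper_width: 0.0684
grasp_force: 0.5
```

```bash
cat >> h.py <<'E'
def where(ya):
    o=arm.get_obs(); u=np.array([np.cos(YS),np.sin(YS)]); w=np.array([-u[1],u[0]]); d=(o['ee_pos'][:2]-C0)*1000; f=o['wrist_force']
    print('stand',(d@u).round(1),(d@w).round(1),'z',o['ee_pos'][2].round(4),'F',(f[:2]@u).round(1),(f[:2]@w).round(1),f[2].round(1)); 
    x,y=o['ee_pos'][:2]; go(x,y,o['ee_pos'][2],ya,o)
E
python3 -c "
from h import *
where(81.35)"
```

```text
stand -98.7 -75.2 z 0.0262 F -0.6 0.3 0.8
inc [0. 0. 0.] [-0.0002  0.0003 -0.0004] | pos [0.5371 0.167  0.0262] t 14.9
```

send_rows(increments=[-0.0025,0,0,0,0,0,0.6,-0.005,0,0,0,0,0,0.6,-0.0075,0,0,0,0,0,0.6,-0.01,0,0,0,0,0,0.6,-0.0125,0,0,0,0,0,0.6])

```text
time_s: 15.4
ee_pos: [0.5471, 0.1655, 0.0262]
eef_rot: [0.0, 0.076, 0.997, -0.0]
wrist_force: [-0.7, 0.2, -0.3]
gripper_width: 0.0685
grasp_force: 0.4
```

send_rows(increments=[-0.0015,0,0,0,0,0,0.6,-0.003,0,0,0,0,0,0.6,-0.0045,0,0,0,0,0,0.6,-0.006,0,0,0,0,0,0.6,-0.0075,0,0,0,0,0,0.6])

```text
time_s: 15.9
ee_pos: [0.553, 0.1646, 0.0263]
eef_rot: [0.0, 0.076, 0.997, -0.0]
wrist_force: [-1.0, -0.4, -0.3]
gripper_width: 0.0681
grasp_force: 0.5
```

```bash
python3 - <<'E'
from h import *
where(81.35)
p,d,i=grab('scene'); q,_,_=grab('side')
a=cv2.resize(p[150:255,270:410],None,fx=4,fy=4,interpolation=2)
b=cv2.resize(q[200:310,160:310],(560,420),interpolation=2)
cv2.imwrite('pics/c5.png',cv2.resize(np.hstack([a,b]),(800,300)))
E
```

```text
stand -82.7 -75.2 z 0.0263 F -0.9 -0.5 -0.3
inc [0. 0. 0.] [-0.0001  0.0004 -0.0004] | pos [0.553  0.1646 0.0263] t 15.9
```

View pics/c5.png

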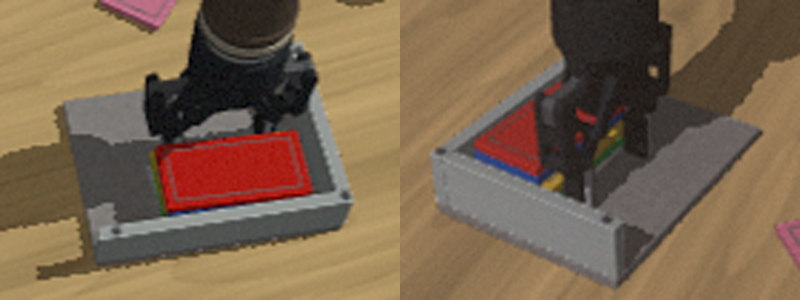

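Both fingers push the side of the stack, and the red board (230,170 in the left half) moves along with it. About 11 mm remains, so I continue slowly.

send_rows(increments=[-0.0015,0,0,0,0,0,0.6,-0.003,0,0,0,0,0,0.6,-0.0045,0,0,0,0,0,0.6,-0.006,0,0,0,0,0,0.6,-0.0075,0,0,0,0,0,0.6])

```text
time_s: 16.5
ee_pos: [0.5588, 0.1637, 0.0263]
eef_rot: [0.0, 0.076, 0.997, -0.0]
wrist_force: [-2.7, 0.7, 1.9]
gripper_width: 0.0684
grasp_force: 0.9
```

send_rows(increments=[-0.0005,0,0,0,0,0,0.6,-0.001,0,0,0,0,0,0.6,-0.0015,0,0,0,0,0,0.6,-0.002,0,0,0,0,0,0.6,-0.0025,0,0,0,0,0,0.6])

```text
time_s: 17.0
ee_pos: [0.5606, 0.1634, 0.0262]
eef_rot: [0.0, 0.076, 0.997, -0.0]
wrist_force: [-2.0, 1.3, 1.3]
gripper_width: 0.0685
grasp_force: 1.1
```

send_rows(increments=[-0.0005,0,0,0,0,0,0.6,-0.001,0,0,0,0,0,0.6,-0.0015,0,0,0,0,0,0.6,-0.002,0,0,0,0,0,0.6,-0.0025,0,0,0,0,0,0.6])

```text
time_s: 17.5
ee_pos: [0.5629, 0.1631, 0.0262]
eef_rot: [0.0, 0.076, 0.997, -0.0]
wrist_force: [-1.5, 1.2, 0.1]
gripper_width: 0.0683
grasp_force: 0.8
```

```bash
python3 - <<'E'
from h import *
where(81.35)
E
```

```text
stand -72.7 -75.2 z 0.0262 F -1.6 0.9 0.1
inc [0. 0. 0.] [-0.0001  0.0005 -0.0004] | pos [0.5629 0.1631 0.0262] t 17.5
```

send_rows(increments=[-0.0004,0,0,0,0,0,0.6,-0.0008,0,0,0,0,0,0.6,-0.0012,0,0,0,0,0,0.6,-0.0016,0,0,0,0,0,0.6,-0.002,0,0,0,0,0,0.6])

```text
time_s: 18.0
ee_pos: [0.5642, 0.1629, 0.0263]
eef_rot: [0.0, 0.076, 0.997, -0.0]
wrist_force: [-2.4, 0.4, -0.2]
gripper_width: 0.0684
grasp_force: 1.2
```

send_rows(increments=[-0.0003,0,0,0,0,0,0.6,-0.0006,0,0,0,0,0,0.6,-0.0009,0,0,0,0,0,0.6,-0.0012,0,0,0,0,0,0.6,-0.0012,0,0,0,0,0,0.6])

```text
time_s: 18.5
ee_pos: [0.5651, 0.1627, 0.0263]
eef_rot: [0.0, 0.076, 0.997, -0.0]
wrist_force: [-2.5, 0.8, 1.2]
gripper_width: 0.0685
grasp_force: 1.5
```

send_rows(increments=[-0.0004,0,0,0,0,0,0.6,-0.0008,0,0,0,0,0,0.6,-0.0012,0,0,0,0,0,0.6,-0.0016,0,0,0,0,0,0.6,-0.0016,0,0,0,0,0,0.6])

```text
time_s: 19.0
ee_pos: [0.5653, 0.1627, 0.0262]
eef_rot: [-0.001, 0.076, 0.997, -0.0]
wrist_force: [-6.3, 1.5, 3.4]
gripper_width: 0.0684
grasp_force: 3.2
```

send_rows(increments=[-0.0004,0,0,0,0,0,0.6,-0.0008,0,0,0,0,0,0.6,-0.0012,0,0,0,0,0,0.6,-0.0016,0,0,0,0,0,0.6,-0.0016,0,0,0,0,0,0.6])

```text
time_s: 19.5
ee_pos: [0.5653, 0.1626, 0.0262]
eef_rot: [-0.002, 0.075, 0.997, -0.0]
wrist_force: [-9.1, 2.2, 6.7]
gripper_width: 0.0683
grasp_force: 4.6
```

```bash
python3 - <<'E'
from h import *
where(81.35)
E
```

```text
stand -70.1 -75.3 z 0.0262 F -9.3 0.8 6.7
inc [0. 0. 0.] [-0.0008 -0.0031 -0.0001] | pos [0.5653 0.1626 0.0262] t 19.5
```

The stack is at the far fence with about 9 N. I back off, rise, turn back and prepare the +y tap.

send_rows(increments=[0.003,0,0,0,0,0,0.6,0.01,0,0,0,0,0,0.6,0.025,0,0,0,0,0,0.6,0.03,0,-0.02,0,0,0,0.6,0.03,0,-0.07,0,0,0,0.6])

```text
time_s: 20.0
ee_pos: [0.5395, 0.165, 0.079]
eef_rot: [-0.004, 0.076, 0.997, -0.002]
wrist_force: [-0.3, -0.2, 0.6]
gripper_width: 0.0681
grasp_force: 0.0
```

send_rows(increments=[0,0,-0.06,0,0,0,0.6,0,0,-0.12,0,0,0.1,0.2,0,0,-0.16,0,0,0.19,-0.2,0,0,-0.16,0,0,0.285,-0.57,0,0,-0.16,0,0,0.38,-0.57])

```text
time_s: 20.5
ee_pos: [0.5453, 0.1662, 0.2129]
eef_rot: [0.003, 0.368, 0.93, 0.002]
wrist_force: [-0.8, -1.0, -0.0]
gripper_width: 0.0186
grasp_force: 0.0
```

```bash
python3 - <<'E'
from h import *
go(*st(-31,-172),.16,-8.65)
E
```

```text
inc [-0.1299 -0.0583  0.0664] [0.0044 0.001  0.6156] | pos [0.5453 0.1662 0.2129] t 20.5
```

send_rows(increments=[-0.043,-0.019,0,0.002,0,0.09,-0.57,-0.086,-0.039,0,0.003,0,0.18,-0.57,-0.13,-0.058,0,0.004,0.001,0.27,-0.57,-0.13,-0.058,0,0.004,0.001,0.36,-0.57,-0.13,-0.058,0,0.004,0.001,0.45,-0.57])

```text
time_s: 21.0
ee_pos: [0.5892, 0.0597, 0.2105]
eef_rot: [-0.001, 0.668, 0.744, -0.002]
wrist_force: [-0.2, 0.5, -0.0]
gripper_width: 0.0186
grasp_force: 0.0
```

```bash
python3 - <<'E'
from h import *
p,P,c,y=look('w6')
go(*st(-31,-165),.10,-8.65)
E
```

```text
corner [0.6352 0.1946] -3.57 {'yf': np.float32(-6.16), 'ys': np.float32(1.62), 'wf': np.float64(0.0146), 'ws': np.float64(0.0149), 'ex': np.float64(0.082), 'ey': np.float64(0.186), 'n': (2887, 1429)}
18 60 x [-7.7 -2.6] y [-163.1 -108.6] (array([  -5.2, -136.1]), array([ 0.5, 55.6]), -5.16)
26 65 x [-7.7 -2.7] y [-164.4 -108.2] (array([  -5.3, -136.4]), array([ 0.5, 57. ]), -4.94)
34 67 x [-7.5 -2.5] y [-162.2 -106.7] (array([  -5.1, -134.4]), array([ 0.7, 56.1]), -4.99)
42 76 x [-7.7 -2.6] y [-163.8 -105.6] (array([  -5.1, -134.7]), array([ 0.5, 58.7]), -4.99)
50 10084 x [-59.9  -1.7] y [-157.9   -2. ] (array([-31.8, -83.4]), array([ 60.5, 163.8]), 0.0)
inc [0.0097 0.0036 0.138 ] [-0.0026  0.0013  0.1624] | pos [0.5889 0.0602 0.2104] t 21.05
```

send_rows(increments=[0.005,0.002,0.05,0,0,0.08,-0.57,0.009,0.003,0.1,-0.002,0.001,0.162,-0.57,0.009,0.003,0.138,-0.002,0.001,0.162,-0.57,0.009,0.003,0.138,-0.002,0.001,0.162,-0.57,0.009,0.003,0.138,-0.002,0.001,0.162,-0.57])

```text
time_s: 21.55
ee_pos: [0.5894, 0.0686, 0.1]
eef_rot: [-0.001, 0.754, 0.657, -0.001]
wrist_force: [0.1, -0.3, -0.6]
gripper_width: 0.0182
grasp_force: 0.0
```

```bash
python3 - <<'E'
from h import *
go(*st(-31,-165),.0335,-8.65)
E
```

```text
inc [-0.0005  0.0017  0.0831] [-0.0017  0.0004  0.0087] | pos [0.5894 0.0686 0.1   ] t 21.55
```

send_rows(increments=[0,0.002,0.03,-0.002,0,0.009,-0.57,0,0.002,0.055,-0.002,0,0.009,-0.57,0,0.002,0.075,-0.002,0,0.009,-0.57,0,0.002,0.082,-0.002,0,0.009,-0.57,0,0.002,0.082,-0.002,0,0.009,-0.57])

```text
time_s: 22.05
ee_pos: [0.5912, 0.0683, 0.0345]
eef_rot: [0.001, 0.759, 0.651, 0.0]
wrist_force: [0.1, 0.6, 0.3]
gripper_width: 0.0185
grasp_force: 0.0
```

send_rows(increments=[0,0,0,0,0,0,-0.57,0,0,0,0,0,0,-0.57,0,0,0,0,0,0,-0.57,0,0,0,0,0,0,-0.57,0,0,0,0,0,0,-0.57])

```text
time_s: 22.55
ee_pos: [0.5912, 0.0682, 0.0346]
eef_rot: [0.001, 0.759, 0.651, 0.0]
wrist_force: [-0.8, 0.3, -0.1]
gripper_width: 0.0183
grasp_force: 0.0
```

```bash
python3 - <<'E'
from h import *
where(-8.65)
go(*st(-31,-150),.0335,-8.65)
E
```

```text
stand -30.4 -164.7 z 0.0346 F -0.9 0.2 -0.1
inc [0. 0. 0.] [ 0.0008  0.0003 -0.0014] | pos [0.5912 0.0682 0.0346] t 22.55
inc [ 0.0184 -0.0008  0.0014] [ 0.0008  0.0003 -0.0014] | pos [0.5912 0.0682 0.0346] t 22.55
```

send_rows(increments=[0.002,0,0.0015,0,0,0,-0.57,0.004,0,0.0015,0,0,0,-0.57,0.006,0,0.0015,0,0,0,-0.57,0.008,0,0.0015,0,0,0,-0.57,0.01,0,0.0015,0,0,0,-0.57])

```text
time_s: 23.05
ee_pos: [0.5923, 0.0763, 0.0331]
eef_rot: [0.0, 0.759, 0.651, 0.0]
wrist_force: [0.2, 1.0, 0.1]
gripper_width: 0.0184
grasp_force: 0.0
```

send_rows(increments=[0.002,0,0,0,0,0,-0.57,0.004,0,0,0,0,0,-0.57,0.006,0,0,0,0,0,-0.57,0.008,0,0,0,0,0,-0.57,0.01,0,0,0,0,0,-0.57])

```text
time_s: 23.55
ee_pos: [0.5934, 0.084, 0.0331]
eef_rot: [0.001, 0.759, 0.651, -0.0]
wrist_force: [-0.3, -0.2, -0.1]
gripper_width: 0.0183
grasp_force: 0.5
```

send_rows(increments=[0.002,0,0,0,0,0,-0.57,0.004,0,0,0,0,0,-0.57,0.006,0,0,0,0,0,-0.57,0.008,0,0,0,0,0,-0.57,0.01,0,0,0,0,0,-0.57])

```text
time_s: 24.05
ee_pos: [0.5947, 0.092, 0.0331]
eef_rot: [0.0, 0.759, 0.651, 0.0]
wrist_force: [-0.4, -1.3, 0.1]
gripper_width: 0.0185
grasp_force: 0.6
```

send_rows(increments=[0.001,0,0,0,0,0,-0.57,0.002,0,0,0,0,0,-0.57,0.003,0,0,0,0,0,-0.57,0.004,0,0,0,0,0,-0.57,0.005,0,0,0,0,0,-0.57])

```text
time_s: 24.55
ee_pos: [0.5953, 0.0959, 0.0331]
eef_rot: [0.0, 0.759, 0.651, 0.0]
wrist_force: [-0.2, -1.8, -0.6]
gripper_width: 0.0186
grasp_force: 0.6
```

```bash
python3 - <<'E'
from h import *
where(-8.65)
E
```

```text
stand -30.5 -136.7 z 0.0331 F 0.0 -1.8 -0.6
inc [0. 0. 0.] [ 0.0005  0.0003 -0.0014] | pos [0.5953 0.0959 0.0331] t 24.55
```

send_rows(increments=[0.001,0,0,0,0,0,-0.57,0.002,0,0,0,0,0,-0.57,0.003,0,0,0,0,0,-0.57,0.004,0,0,0,0,0,-0.57,0.005,0,0,0,0,0,-0.57])

```text
time_s: 25.05
ee_pos: [0.5958, 0.0998, 0.0331]
eef_rot: [0.0, 0.759, 0.651, -0.0]
wrist_force: [-1.6, -1.8, 1.7]
gripper_width: 0.0185
grasp_force: 0.9
```

send_rows(increments=[0.0005,0,0,0,0,0,-0.57,0.001,0,0,0,0,0,-0.57,0.0015,0,0,0,0,0,-0.57,0.002,0,0,0,0,0,-0.57,0.002,0,0,0,0,0,-0.57])

```text
time_s: 25.55
ee_pos: [0.5959, 0.1005, 0.0331]
eef_rot: [0.001, 0.759, 0.651, -0.001]
wrist_force: [-1.5, -6.4, 1.8]
gripper_width: 0.0185
grasp_force: 1.0
```

send_rows(increments=[0.0004,0,0,0,0,0,-0.57,0.0008,0,0,0,0,0,-0.57,0.0012,0,0,0,0,0,-0.57,0.0012,0,0,0,0,0,-0.57,0.0012,0,0,0,0,0,-0.57])

```text
time_s: 26.05
ee_pos: [0.5961, 0.1012, 0.0332]
eef_rot: [0.001, 0.759, 0.651, -0.001]
wrist_force: [-1.2, -6.1, 2.9]
gripper_width: 0.0185
grasp_force: 3.6
```

send_rows(increments=[0.0005,0,0,0,0,0,-0.57,0.001,0,0,0,0,0,-0.57,0.0015,0,0,0,0,0,-0.57,0.0015,0,0,0,0,0,-0.57,0.0015,0,0,0,0,0,-0.57])

```text
time_s: 26.55
ee_pos: [0.5961, 0.1012, 0.0332]
eef_rot: [0.001, 0.759, 0.651, -0.002]
wrist_force: [-3.1, -9.8, 3.9]
gripper_width: 0.0187
grasp_force: 4.9
```

send_rows(increments=[0.0005,0,0,0,0,0,-0.57,0.001,0,0,0,0,0,-0.57,0.001,0,0,0,0,0,-0.57,0.001,0,0,0,0,0,-0.57,0.001,0,0,0,0,0,-0.57])

```text
time_s: 27.05
ee_pos: [0.5961, 0.1012, 0.0332]
eef_rot: [0.002, 0.759, 0.652, -0.002]
wrist_force: [-3.4, -12.0, 4.1]
gripper_width: 0.0185
grasp_force: 5.8
```

```bash
python3 - <<'E'
from h import *
where(-8.65)
E
```

```text
stand -30.5 -131.3 z 0.0332 F -1.6 -12.4 4.1
inc [0. 0. 0.] [-0.0002  0.0034 -0.0003] | pos [0.5961 0.1012 0.0332] t 27.05
```

send_rows(increments=[-0.003,0,0,0,0,0,-0.57,-0.01,0,0,0,0,0,-0.57,-0.025,0,0,0,0,0,-0.57,-0.025,0,-0.03,0,0,0,-0.57,-0.025,0,-0.09,0,0,0,-0.57])

```text
time_s: 27.55
ee_pos: [0.5892, 0.0839, 0.1012]
eef_rot: [-0.003, 0.759, 0.651, -0.004]
wrist_force: [0.8, -1.1, -0.5]
gripper_width: 0.0187
grasp_force: 0.0
```

send_rows(increments=[0.02,-0.02,-0.06,0,0,0,-0.57,0.04,-0.03,-0.12,0,0,0,-0.57,0.04,-0.03,-0.17,0,0,0,-0.57,0.04,-0.03,-0.2,0,0,0,-0.57,0.04,-0.03,-0.2,0,0,0,-0.57])

```text
time_s: 28.05
ee_pos: [0.5776, 0.1207, 0.2707]
eef_rot: [0.003, 0.759, 0.651, 0.005]
wrist_force: [0.1, -0.4, -0.4]
gripper_width: 0.0185
grasp_force: 0.0
```

```bash
python3 - <<'E'
from h import *
p,d,i=grab('wrist'); P=pts(d,i); print(stand(P)); np.savez('w7.npz',p=p,P=P)
go(*st(-130,-60),.10,81.35); s,_,_=grab('side')
cv2.imwrite('pics/w7.png',np.hstack([cv2.resize(p[:300],(560,420))[:, 80:480],cv2.resize(s[195:300,165:265],(400,420),interpolation=2)]))
E
```

```text
(array([0.64426355, 0.22524117]), np.float32(-0.14697431), {'yf': np.float32(-7.72), 'ys': np.float32(-9.83), 'wf': np.float64(0.0154), 'ws': np.float64(0.0152), 'ex': np.float64(0.16), 'ey': np.float64(0.21), 'n': (2857, 2526)})
inc [ 0.069  -0.0972  0.209 ] [ 0.0038  0.0023 -1.0013] | pos [0.5759 0.1202 0.2676] t 28.1
```

View pics/w7.png

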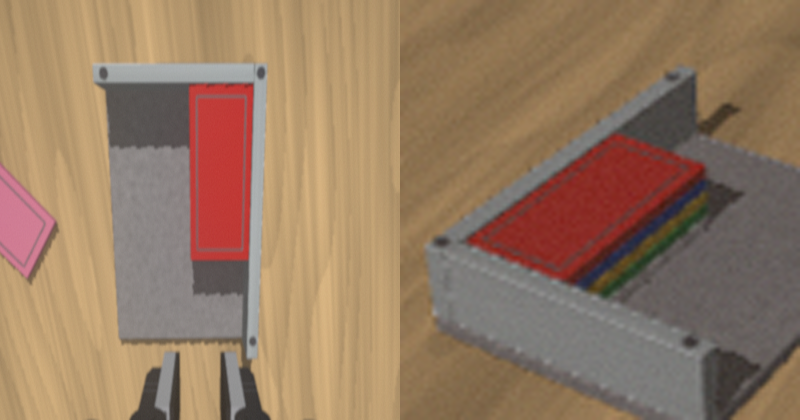

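Both views show the stack tucked into the corner: the red board is at (220,172) on the left, and the blue, yellow and green edges line up beneath it on the right. I measure the open faces per layer.

```bash
cat >> h.py <<'E'
def faces(P,cam,C):
    Q=P.reshape(-1,3); u=np.array([np.cos(YS),np.sin(YS)]); w=np.array([-u[1],u[0]]); a=(Q[:,:2]-C)@u*1000; b=(Q[:,:2]-C)@w*1000; z=Q[:,2]*1000
    for h in range(14,50,8):
        k=abs(z-h)<3
        f=k&(abs(a+62)<9)&(b<-8)&(b>-112); g=k&(abs(b+121)<9)&(a>-55)&(a<-5)
        s=cam+f' h{h}'
        if f.sum()>15: s+=f' xface n{f.sum()} med {np.median(a[f]):.1f} slope {np.polyfit(b[f],a[f],1)[0]*57.3:.1f}deg'
        if g.sum()>15: s+=f' yface n{g.sum()} med {np.median(b[g]):.1f}'
        print(s)
    t=(abs(z-50)<2.5)&(a>-75)&(a<-4)&(b<-4)&(b>-135); print(cam,'top x',np.percentile(a[t],[1,99]).round(1),'y',np.percentile(b[t],[1,99]).round(1),t.sum())
E
python3 - <<'E'
from h import *
faces(np.load('w7.npz')['P'],'wrist',C0)
for n in ['side','scene']:
    p,d,i=grab(n); faces(pts(d,i),n,C0)
E
```

```text
wrist h14 xface n262 med -65.6 slope 0.8deg
wrist h22
wrist h30
wrist h38
wrist h46
wrist top x [-58.9  -4.6] y [-119.   -5.] 6866
side h14 xface n66 med -59.3 slope -0.9deg
side h22 xface n63 med -59.2 slope 0.0deg
side h30 xface n70 med -59.0 slope -0.3deg
side h38 xface n81 med -58.9 slope -0.4deg
side h46 xface n102 med -58.9 slope 0.1deg
side top x [-59.5  -4.7] y [-118.1   -5.2] 923
scene h14 yface n37 med -124.4
scene h22
scene h30
scene h38
scene h46 yface n16 med -118.2
scene top x [-57.3  -4.4] y [-118.1   -4.7] 808
```

All the x faces line up within 0.4 mm. One light confirming x tap, centred on the boards' new middle.

```bash
python3 - <<'E'
from h import *
go(*st(-100,-60),.12,81.35)
E
```

```text
inc [ 0.0708 -0.0547  0.1785] [-2.2000e-03 -8.0000e-04 -1.0015e+00] | pos [0.5732 0.1197 0.2628] t 28.25
```

send_rows(increments=[0.02,-0.02,0,0,0,-0.1,0.6,0.04,-0.04,0.03,0,0,-0.2,0.6,0.07,-0.055,0.06,0,0,-0.29,0.6,0.07,-0.055,0.08,0,0,-0.38,0.6,0.07,-0.055,0.1,0,0,-0.47,0.6])

```text
time_s: 28.75
ee_pos: [0.5373, 0.1822, 0.1813]
eef_rot: [-0.002, 0.47, 0.883, -0.002]
wrist_force: [-0.5, -0.6, -0.4]
gripper_width: 0.0682
grasp_force: 0.0
```

```bash
python3 - <<'E'
from h import *
go(*st(-100,-60),.12,81.35)
E
```

```text
inc [-0.0006  0.0012  0.0766] [-0.0027 -0.002  -0.5267] | pos [0.5373 0.1822 0.1813] t 28.75
```

send_rows(increments=[0,0.001,0,0,0,-0.09,0.6,0,0.001,0.02,0,0,-0.18,0.6,0,0.001,0.05,0,0,-0.27,0.6,0,0.001,0.07,-0.002,-0.002,-0.36,0.6,0,0.001,0.076,-0.003,-0.002,-0.45,0.6])

```text
time_s: 29.25
ee_pos: [0.5366, 0.1813, 0.1191]
eef_rot: [-0.001, 0.136, 0.991, -0.001]
wrist_force: [0.5, -1.2, 1.1]
gripper_width: 0.0686
grasp_force: 0.0
```

send_rows(increments=[0,0,0,0,0,-0.07,0.6,0,0,0.03,0,0,-0.07,0.6,0,0,0.05,0,0,-0.07,0.6,0,0,0.06,0,0,-0.07,0.6,0,0,0.06,0,0,-0.07,0.6])

```text
time_s: 29.75
ee_pos: [0.5384, 0.1818, 0.0735]
eef_rot: [0.0, 0.084, 0.996, -0.0]
wrist_force: [0.6, 0.3, 0.0]
gripper_width: 0.0682
grasp_force: 0.0
```

```bash
python3 - <<'E'
from h import *
where(81.35)
go(*st(-95,-60),.0262,81.35)
E
```

```text
stand -99.7 -60.4 z 0.0735 F 0.5 0.4 0.0
inc [0. 0. 0.] [-0.      0.0003 -0.0115] | pos [0.5384 0.1818 0.0735] t 29.75
inc [-0.0058  0.0005  0.0591] [-0.      0.0003 -0.0115] | pos [0.5384 0.1818 0.0735] t 29.75
```

send_rows(increments=[0,0,0.02,0,0,-0.0115,0.6,0,0,0.04,0,0,-0.0115,0.6,0,0,0.052,0,0,-0.0115,0.6,0,0,0.057,0,0,-0.0115,0.6,0,0,0.057,0,0,-0.0115,0.6])

```text
time_s: 30.25
ee_pos: [0.5402, 0.1824, 0.0296]
eef_rot: [0.002, 0.075, 0.997, 0.001]
wrist_force: [-0.3, 0.5, 0.1]
gripper_width: 0.0683
grasp_force: 0.0
```

send_rows(increments=[-0.002,0,0,0,0,0,0.6,-0.006,0,0,0,0,0,0.6,-0.01,0,0,0,0,0,0.6,-0.014,0,0,0,0,0,0.6,-0.018,0,0,0,0,0,0.6])

```text
time_s: 30.75
ee_pos: [0.5558, 0.1804, 0.0311]
eef_rot: [0.003, 0.075, 0.997, 0.001]
wrist_force: [0.6, -0.5, -1.2]
gripper_width: 0.0684
grasp_force: 0.0
```

```bash
python3 - <<'E'
from h import *
where(81.35)
E
```

```text
stand -82.2 -59.2 z 0.0311 F 0.6 -0.4 -1.2
inc [0. 0. 0.] [0.0016 0.0041 0.0001] | pos [0.5558 0.1804 0.0311] t 30.75
```

send_rows(increments=[0,0,0.003,0.0016,0.004,0,0.6,0,0,0.006,0.0016,0.004,0,0.6,0,0,0.006,0.0016,0.004,0,0.6,-0.003,0,0.006,0.0016,0.004,0,0.6,-0.006,0,0.006,0.0016,0.004,0,0.6])

```text
time_s: 31.25
ee_pos: [0.5599, 0.1797, 0.0259]
eef_rot: [-0.0, 0.075, 0.997, -0.0]
wrist_force: [0.9, 0.6, -0.6]
gripper_width: 0.0686
grasp_force: 0.0
```

```bash
python3 - <<'E'
from h import *
where(81.35)
E
```

```text
stand -78.0 -59.2 z 0.0259 F 0.8 0.7 -0.6
inc [0. 0. 0.] [-0.0003 -0.0005  0.0002] | pos [0.5599 0.1797 0.0259] t 31.25
```

send_rows(increments=[-0.0015,0,0,0,0,0,0.6,-0.003,0,0,0,0,0,0.6,-0.0045,0,0,0,0,0,0.6,-0.006,0,0,0,0,0,0.6,-0.0075,0,0,0,0,0,0.6])

```text
time_s: 31.75
ee_pos: [0.5659, 0.1787, 0.0259]
eef_rot: [-0.0, 0.075, 0.997, -0.0]
wrist_force: [0.2, 0.1, -0.0]
gripper_width: 0.0684
grasp_force: 0.0
```

send_rows(increments=[-0.0005,0,0,0,0,0,0.6,-0.001,0,0,0,0,0,0.6,-0.0015,0,0,0,0,0,0.6,-0.002,0,0,0,0,0,0.6,-0.0022,0,0,0,0,0,0.6])

```text
time_s: 32.25
ee_pos: [0.5669, 0.1785, 0.0257]
eef_rot: [-0.001, 0.075, 0.997, -0.0]
wrist_force: [-1.5, 0.2, 1.1]
gripper_width: 0.0681
grasp_force: 0.0
```

send_rows(increments=[-0.0005,0,0,0,0,0,0.6,-0.001,0,0,0,0,0,0.6,-0.001,0,0,0,0,0,0.6,-0.001,0,0,0,0,0,0.6,-0.001,0,0,0,0,0,0.6])

```text
time_s: 32.75
ee_pos: [0.567, 0.1784, 0.0255]
eef_rot: [-0.002, 0.075, 0.997, -0.0]
wrist_force: [-5.6, 0.6, 1.4]
gripper_width: 0.0682
grasp_force: 0.0
```

```bash
python3 - <<'E'
from h import *
where(81.35)
E
```

```text
stand -70.8 -59.4 z 0.0255 F -5.6 -0.3 1.4
inc [0. 0. 0.] [-0.0007 -0.0022  0.0001] | pos [0.567  0.1784 0.0255] t 32.75
```

send_rows(increments=[-0.0005,0,-0.0005,0,0,0,0.6,-0.001,0,-0.0005,0,0,0,0.6,-0.0015,0,-0.0005,0,0,0,0.6,-0.0015,0,-0.0005,0,0,0,0.6,-0.0015,0,-0.0005,0,0,0,0.6])

```text
time_s: 33.25
ee_pos: [0.5671, 0.1783, 0.0255]
eef_rot: [-0.003, 0.075, 0.997, -0.001]
wrist_force: [-6.8, 1.8, 1.2]
gripper_width: 0.0683
grasp_force: 0.0
```

```bash
python3 - <<'E'
from h import *
where(81.35)
E
```

```text
stand -70.8 -59.5 z 0.0255 F -7.0 0.7 1.2
inc [0. 0. 0.] [-0.001  -0.0036  0.0002] | pos [0.5671 0.1783 0.0255] t 33.25
```

send_rows(increments=[0.003,0,0,0,0,0,0.6,0.01,0,0,0,0,0,0.6,0.025,0,0,0,0,0,0.6,0.035,0,-0.02,0,0,0,0.6,0.045,0,-0.07,0,0,0,0.6])

```text
time_s: 33.75
ee_pos: [0.5299, 0.1827, 0.0793]
eef_rot: [-0.004, 0.075, 0.997, -0.002]
wrist_force: [1.0, 0.2, 0.0]
gripper_width: 0.0685
grasp_force: 0.0
```

send_rows(increments=[0.02,0,-0.06,0,0,0,0.6,0.06,0,-0.12,0,0,0,0.6,0.1,0,-0.17,0,0,0,0.6,0.12,0,-0.2,0,0,0,0.6,0.12,0,-0.2,0,0,0,0.6])

```text
time_s: 34.25
ee_pos: [0.4399, 0.1995, 0.2477]
eef_rot: [0.004, 0.075, 0.997, 0.002]
wrist_force: [0.5, -0.4, -0.0]
gripper_width: 0.0687
grasp_force: 0.0
```

```bash
python3 - <<'E'
from h import *
A=[]
for n in ['side','scene']:
    p,d,i=grab(n); faces(pts(d,i),n,C0); A.append(p)
a=cv2.resize(A[1][160:250,285:400],(400,313),interpolation=2); b=cv2.resize(A[0][195:300,165:300],(400,313),interpolation=2)
cv2.imwrite('pics/c8.png',np.hstack([a,b]))
E
```

```text
side h14 xface n59 med -59.0 slope -0.1deg
side h22 xface n63 med -59.0 slope -0.2deg
side h30 xface n68 med -59.0 slope -0.3deg
side h38 xface n81 med -59.2 slope 0.0deg
side h46 xface n106 med -58.8 slope -0.3deg yface n18 med -116.7
side top x [-59.5  -4.8] y [-118.7   -5. ] 928
scene h14 yface n34 med -123.5
scene h22
scene h30
scene h38
scene h46 yface n19 med -118.4
scene top x [-57.4  -4.7] y [-118.2   -5.5] 814
```

View pics/c8.png

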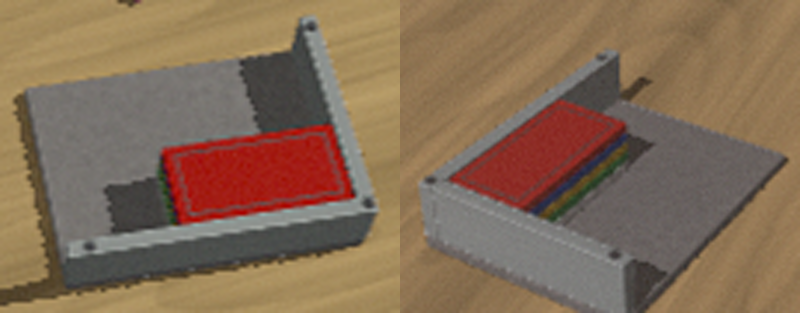

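The x faces are all at −59.0 ± 0.2 mm, and the red board at (255,175) sits against both fences. I check the −y faces from close by with the wrist camera.

```bash
python3 - <<'E'
from h import *
go(*st(-25,-235),.14,81.35)
E
```

```text
inc [-0.218  -0.2205  0.1298] [0.0008 0.002  0.0006] | pos [0.4395 0.1984 0.2435] t 34.35
```

send_rows(increments=[0,-0.05,0,0,0,0,0.6,-0.03,-0.1,0,0,0,0,0.6,-0.07,-0.14,0,0,0,0,0.6,-0.11,-0.18,0,0,0,0,0.6,-0.15,-0.22,0,0,0,0,0.6])

```text
time_s: 34.85
ee_pos: [0.5317, 0.0039, 0.24]
eef_rot: [-0.002, 0.076, 0.997, -0.0]
wrist_force: [-0.3, 0.5, 0.5]
gripper_width: 0.0684
grasp_force: 0.0
```

send_rows(increments=[-0.03,0,0.04,0,0,0,0.6,-0.068,0,0.09,0,0,0,0.6,-0.068,0,0.13,0,0,0,0.6,-0.068,0,0.13,0,0,0,0.6,-0.068,0,0.13,0,0,0,0.6])

```text
time_s: 35.35
ee_pos: [0.5836, -0.0024, 0.136]
eef_rot: [-0.003, 0.076, 0.997, -0.0]
wrist_force: [-0.6, -1.0, 0.2]
gripper_width: 0.0683
grasp_force: 0.0
```

```bash
python3 - <<'E'
from h import *
p,d,i=grab('wrist'); P=pts(d,i); cv2.imwrite('pics/w9.png',p); np.savez('w9.npz',p=p,P=P)
faces(P,'wrist',C0); where(81.35)
E
```

```text
wrist h14 xface n523 med -62.9 slope 0.1deg yface n401 med -120.6
wrist h22 xface n117 med -59.0 slope 0.0deg yface n253 med -120.1
wrist h30 xface n117 med -58.9 slope -0.1deg yface n293 med -120.0
wrist h38 xface n148 med -58.9 slope -0.1deg yface n312 med -120.1
wrist h46 xface n181 med -58.9 slope -0.2deg yface n353 med -120.0
wrist top x [-58.8  -4.5] y [-120.2  -54.6] 8395
stand -25.9 -235.4 z 0.1381 F -0.6 0.2 0.3
inc [0. 0. 0.] [-0.0003 -0.0009  0.    ] | pos [ 0.585  -0.0023  0.1381] t 35.4
```

View pics/w9.png

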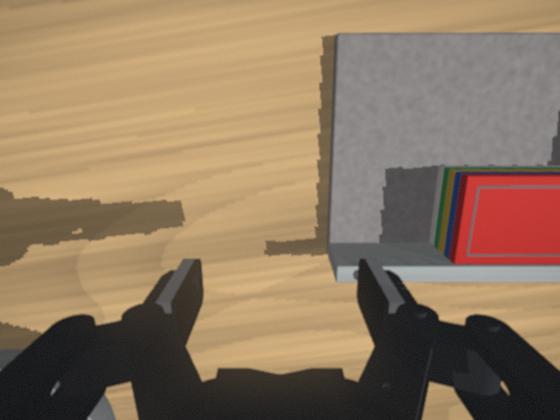

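The layers line up at (435–465, 170–262). The −y faces are at −120.0 ± 0.1 mm and the x faces at −58.9 mm, so all the boards are flush and snug. The robot is clear, so I hand in.

```bash
python3 -c "
from workcell import arm
print(arm.hand_in())"
```

```text
the job is handed in; nothing more can be done
None
```

The red board is on top and all five boards measure flush (within about 0.6 mm) and snug against both fences; the tap forces I read stayed at about 12 N or less, nothing else was touched, and I handed the job in at about 35 s.

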